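# Prove the shaker's stop button and reset it

## Task

Check the emergency stop of the bench shaker before its next run: push the red three-lobed mushroom button down until it latches, and let go of it so that it stays down by itself. Then push one of its lobes round clockwise (seen from above) until the button pops fully up again, and only then press the green start button fully in and let it come back. Just press and push, don't squeeze or force the red button, pick nothing up, and leave the dish, the timer and the vial where they are.

Things in the scene. Friction and masses are not known exactly. Their poses are not given: they have to be found in the camera images.
- shaker: Fixed bench shaker, white, 240 (x) x 220 (y) mm. Origin: centre of its underside, on the worktop; x to its back, y to its left, z up. Front half of the top: grey control deck at z = 60 mm with the red stop button (axis x -62, y +45 mm; yellow collar 92 mm across, 5 mm high) and the green start button (axis x -62, y -58 mm). Rear half: fixed platform, x +2 to +114 mm, mat top at z = 76 mm.
- stop_top (a point): Centre of the red stop button's top, on its axis, z up; moves down and turns with the head. 40 mm above the deck (100 mm above the worktop) when up, about 33 mm when latched. The head has a round core 48 mm across and three equal lobes (see stop_lobe) that point 180, +60 and -60 degrees about z from this frame's x axis.
- stop_lobe (a point): Centre of the top of the lobe that points along -x of the head, 32 mm from the button's axis and 4 mm below stop_top; same axes as stop_top. Each lobe is 16 mm wide with parallel upright flanks 20 mm tall and a round end 40 mm from the axis. Its underside is 16 mm above the deck when up, about 9 mm when latched.
- stop_push (a joint): How far the red button is pressed in, m: 0 up, about 0.0066 latched (held by a catch inside), 0.009 at its stop. It must be pressed past about 0.0075 to catch; that takes about 9 N, straight down on the core. When the catch lets go, a spring of 4 to 6.5 N lifts it back to 0.
- stop_twist (a joint): Angle of the red button's head, rad: 0 at rest, grows clockwise seen from above, hard stop at 0.95. A spring (0.03 to 0.11 N m) brings it back to 0 when let go. While latched, turning it past about 0.5 to 0.65 frees the catch and the head pops up.
- start (a joint): How far the green start button is pressed, m: 0 up, 0.006 fully in (about 5 N); springs back.
- start_top (a point): Centre of the top of the green start button, 26 mm across, 18 mm above the deck, in a round black housing 42 mm across and 12 mm high.
- dish: Covered petri dish, 90 mm across and 18 mm high, standing loose on the shaker's platform. Origin: centre of its underside. Bystander.
- timer: White lab timer, 66 x 58 x 20 mm, loose on the worktop to the left of the shaker. Origin: centre of its underside. Bystander.
- vial: Vial with red cap, 25 mm across and 51 mm high, loose on the worktop to the right of the shaker. Origin: centre of its underside. Bystander.

How it is judged:
By the outcome, as a careful person would: the job done as asked, in the order asked, and still so for the second after the job is handed in, with the robot touching nothing.
It also fails if it takes over 45 s, if anything falls off the work surface, if the arm or the gripper's body presses on something with over 40 N, if the wrist force passes 120 N, or if a joint passes its speed limit or range.

## Robot

A 7-joint arm with a two-finger parallel gripper is mounted at the origin on a cart in front of the work surface, level with it; the furniture and walls round the work are solid. World frame = base frame: x ahead of the robot, y to its left, z up, the work surface at z = 0. Lengths are in m, angles in rad, forces in N, time in s.
With the tool pointing down it reaches from about 0.4 to 0.9 m from the base axis. Payload 5.6 kg.
Tool frame: the origin (TCP) lies at the centre of the arm's flange, where the gripper is bolted on; the fingertips stand 190 mm ahead of it and the grasp point (between the pads) lies 171 mm ahead of it; z points along the fingers, y is the direction in which the jaws open and shut (so a half turn about z gives the same grasp; the last joint's range is limited). The gripper opens to 92 mm and grips with 3 to 60 N. Pads are 20 mm wide; open, the fingers measure 128 mm over their backs; the gripper's body (75 mm by 189 mm) begins 69 mm behind the grasp point.
Start: joints at [-1.345, 0.468, -0.012, 1.603, 0.006, 1.071, -0.056], TCP at [0.173, 0.627, 0.405] pointing down, gripper open.
Joint ranges: [-2.53, 2.53], [-0.31, 2.02], [-1.57, 1.55], [0.28, 2.44], [-1.29, 4.43], [0.15, 1.84], [-2.92, 2.92]. Speed limits (rad/s): [2.57, 2.57, 3.14, 3.14, 3.14, 3.14, 3.14].

## Interface

Orientations are given as a 3x3 rotation matrix whose columns are the frame's x, y, z axes.
In Python, from plant import r gives the robot as it stands. Calls block until the motion is done:
- r.move_pose(position, orientation): joint-space move of the TCP to a pose.
- r.servo_line(position, rot=None, velocity=0.15, stop_force=None): straight line of the TCP; rot=None keeps the orientation; velocity is the mean speed in m/s. With stop_force (N) it stops when the force on the tool has changed by that much, and returns True; else False.
- r.goto_joints(angles): joint-space move.
- r.grip(opening, effort=None): finger opening in m; effort is the grip in N (None keeps the last); returns when the fingers have stopped.
- r.hold(seconds).
- r.solve_ik(position, orientation): joint angles nearest the present ones, or None.
- r.capture(name): name is "scene" or "top" or "wrist"; returns (picture, depth): 400x640x3 uint8, red, green, blue; 400x640 float32, m along the optical axis (not along the pixel's ray), 0 where there is no reading.
- r.camera_model(name): a dict with "mtx" (3x3 intrinsics, pixels), "R" (3x3) and "t" (3): a world point X has camera coordinates R X + t. Camera axes: x right, y down, z forward; pixel columns grow to the right and rows downward; lengths in m; the calibration is good to about 2 mm. The wrist camera is an equidistant fisheye: a pixel r from the principal point sees the ray r / f radians off the axis. A picture is of the moment at which its call begins: read the wrist's pose just before it. camera_model takes no time and is no camera call; for the wrist camera it gives the pose at the moment of the call.
A pose or a line that the arm cannot do raises r.IKError and nothing moves.
- r.close_job(): hands the job in, once; it reports no verdict.
Readings, each from a call of its own:
- r.get_t(): time.
- r.get_joint_pos(): joint angles.
- r.get_joint_vel(): joint speeds.
- r.get_tau(): joint torques, N m.
- r.get_position(): TCP position.
- r.get_tcp_rot(): TCP orientation.
- r.get_ft_force(): force on the tool from outside, world axes, zero at the start.
- r.get_torque(): the same for the moment, N m.
- r.get_grip_width(): finger opening in m.
Only numpy, scipy, OpenCV 4.12 (cv2) and the standard library are available. Lean on these libraries where they do the work, as an engineer would, in place of code of your own. Each camera call takes 0.05 s, during which the arm holds its last target.

## Working session

There is one attempt and no reset: what is moved stays moved. The work goes in short steps, each a Python script; the robot and the scene stay as the last script left them, time stands still between calls to the robot, and variables do not carry over. Pictures are saved under pics/ and viewed, and the job is handed in when it is done.

```bash
ls; mkdir -p pics
python3 - <<'E'
from plant import r
import cv2,numpy as np
for n in ["scene","top","wrist"]:
    p,d=r.capture(n); cv2.imwrite(f"pics/{n}0.png",p[:,:,::-1]); np.save(f"pics/{n}0.npy",d); m=r.camera_model(n); np.savez(f"pics/{n}0.npz",**m)
    print(n,m)
print(r.get_t(),r.get_position(),r.get_tcp_rot(),r.get_ft_force())
E
```

```text
pics
scene {'mtx': array([[505.00490205,   0.        , 317.72412554],
       [  0.        , 505.00490205, 195.27702537],
       [  0.        ,   0.        ,   1.        ]]), 'R': array([[ 0.45561284, -0.89016809, -0.00420841],
       [-0.56426558, -0.28514392, -0.77478856],
       [ 0.68849205,  0.35537828, -0.63220644]]), 't': array([-0.23191313,  0.40453022,  0.58753682])}
top {'mtx': array([[487.11221775,   0.        , 316.65871521],
       [  0.        , 487.11221775, 193.12184054],
       [  0.        ,   0.        ,   1.        ]]), 'R': array([[-0.00452506, -0.99998631,  0.0026256 ],
       [-0.99574203,  0.00426407, -0.09208484],
       [ 0.09207238, -0.00303111, -0.9957477 ]]), 't': array([0.03159725, 0.57278008, 1.1606774 ])}
wrist {'mtx': array([[309.70691629,   0.        , 320.73306363],
       [  0.        , 309.70691629, 200.73217029],
       [  0.        ,   0.        ,   1.        ]]), 'R': array([[ 0.26646153,  0.96384413, -0.00165628],
       [ 0.92510277, -0.25526814,  0.28111038],
       [ 0.27052379, -0.07643733, -0.95967401]]), 't': array([-0.65031346, -0.0308093 ,  0.39229673])}
0.15 [0.17261356 0.62646851 0.40396181] [[-9.64071234e-01  2.65643727e-01 -2.58735266e-04]
 [ 2.65643832e-01  9.64070310e-01 -1.33839847e-03]
 [-1.06098171e-04 -1.35904290e-03 -9.99999071e-01]] [-0.35345182  0.11672433  0.58401443]
```

View pics/scene0.png

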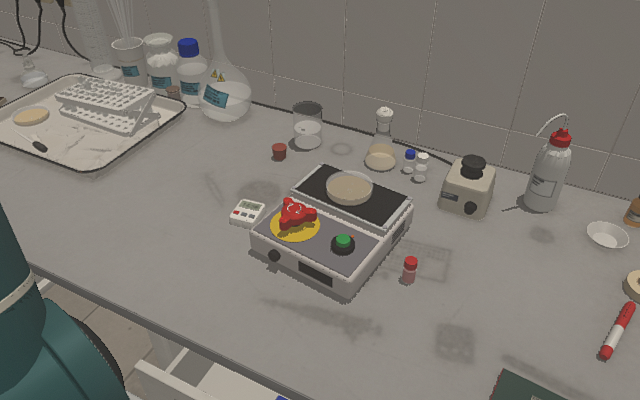

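View pics/top0.png

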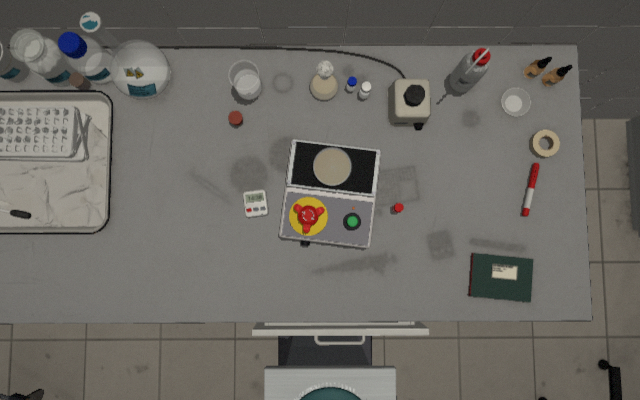

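The scene view shows the shaker at about (330,235), with the red button at (297,215) and the green one at (343,241). In the top view red is at (308,215), green at (352,221), the timer at (256,204) and the vial at (398,208). Next I'll measure these.

```bash
cat > h.py <<'E'
import numpy as np,cv2
def ray(m,uv,fish=False):
    K,R,t=m["mtx"],m["R"],m["t"]
    x=(uv[0]-K[0,2])/K[0,0];y=(uv[1]-K[1,2])/K[1,1]
    if fish:
        th=np.hypot(x,y); s=np.sin(th)/max(th,1e-9); d=np.array([x*s,y*s,np.cos(th)])
    else: d=np.array([x,y,1.])
    return -R.T@t, R.T@d
def onz(m,uv,z,fish=False):
    o,d=ray(m,uv,fish); return o+d*(z-o[2])/d[2]
def proj(m,X,fish=False):
    c=m["R"]@X+m["t"];K=m["mtx"]
    if fish:
        n=np.hypot(c[0],c[1]);th=np.arctan2(n,c[2]);q=c[:2]/n*th
    else: q=c[:2]/c[2]
    return q*K[0,0]+K[:2,2]
def mask(img,which):
    hsv=cv2.cvtColor(img,cv2.COLOR_RGB2HSV);H,S,V=cv2.split(hsv)
    if which=="red": return (((H<8)|(H>172))&(S>150)&(V>60)).astype(np.uint8)
    if which=="yellow": return ((H>18)&(H<34)&(S>150)&(V>80)).astype(np.uint8)
    if which=="green": return ((H>45)&(H<85)&(S>130)&(V>50)).astype(np.uint8)
def blobs(mk,amin=20):
    n,l,s,c=cv2.connectedComponentsWithStats(mk)
    return [(s[i],c[i],l==i) for i in range(1,n) if s[i][4]>=amin]
E
python3 - <<'E'
from h import *
for n in ["top","scene"]:
    m=dict(np.load(f"pics/{n}0.npz"));img=cv2.imread(f"pics/{n}0.png")[:,:,::-1].copy()
    for col,z in [("red",.098),("yellow",.065),("green",.078)]:
        for s,c,l in blobs(mask(img,col)):
            print(n,col,s,c.round(1),onz(m,c,z).round(4))
    a=cv2.imread(f"pics/{n}0.png")[130:260,230:420] if n=="top" else cv2.imread(f"pics/{n}0.png")[150:300,220:430]
    cv2.imwrite(f"pics/{n}c.png",cv2.resize(a,None,fx=3.8,fy=3.8,interpolation=cv2.INTER_CUBIC))
E
```

```text
top red [473  48  13  13  75] [477.7  53.3] [ 0.8951 -0.3512  0.098 ]
top red [477  52  13  13  86] [484.1  59.3] [ 0.8806 -0.3658  0.098 ]
top red [229 111  13  14  93] [235.3 117.5] [0.7433 0.2174 0.098 ]
top red [528 163  11  25 163] [533.3 175. ] [ 0.6061 -0.4693  0.098 ]
top red [394 203   9   9  63] [398.1 207.3] [ 0.5329 -0.1566  0.098 ]
top red [294 204  30  29 402] [307.6 215.5] [0.5152 0.0501 0.098 ]
top red [522 208   7   8  49] [525.1 211.5] [ 0.522  -0.4465  0.098 ]
top yellow [289 197  39  38 664] [308.  216.1] [0.5153 0.0497 0.065 ]
top green [347 216  11  11  98] [352. 221.] [ 0.503  -0.0523  0.078 ]
scene red [554 128  17  14 112] [563.6 135.9] [ 0.9829 -0.3479  0.098 ]
scene red [551 132   7   6  20] [553.8 133.9] [ 0.9819 -0.3282  0.098 ]
scene red [279 198  37  25 444] [294.1 211. ] [0.5094 0.0467 0.098 ]
scene red [405 256  12   9  87] [410.7 260.1] [ 0.4893 -0.1759  0.098 ]
scene red [616 302  19  26 238] [626.1 314. ] [ 0.5277 -0.483   0.098 ]
scene red [601 345  12  14 103] [606.7 350.8] [ 0.4497 -0.4622  0.098 ]
scene yellow [270 212  50  30 568] [294.  230.4] [0.4959 0.0407 0.065 ]
scene green [336 234  14   9  81] [342.8 238.1] [ 0.505  -0.0509  0.078 ]
```

View pics/topc.png

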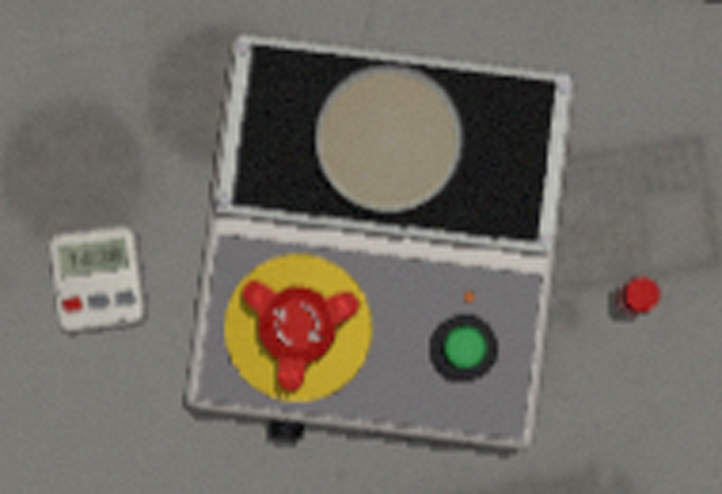

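View pics/wrist0.png

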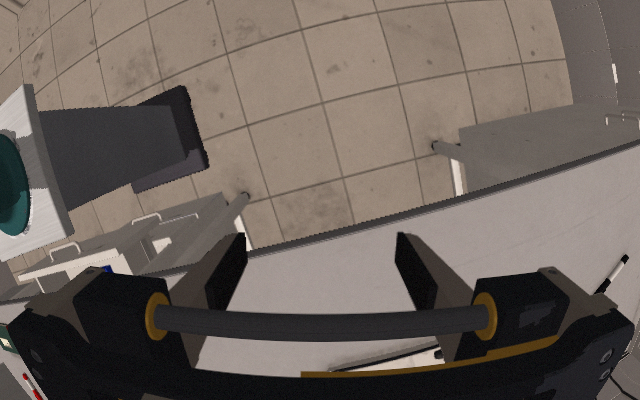

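Stop axis is at about (0.515, 0.050) and green at about (0.503, -0.052). That is 103 mm apart, matching the model, and gives a yaw of about -0.12 rad. Before pressing I'll close the gripper, move above the button and check with the wrist camera.

```bash
cat >> h.py <<'E'
C=np.array([.5152,.0499]); G=np.array([.503,-.0523])
d=C-G; YAW=np.arctan2(-d[0],d[1])
def rot(a): # tool down, tool x at world angle a
    c,s=np.cos(a),np.sin(a); return np.array([[c,s,0],[s,-c,0],[0,0,-1.]])
E
python3 - <<'E'
from h import *
from plant import r
print("yaw",YAW)
A=YAW+np.pi
for a in (A,A-.4,A-.8):
  for z in (.27,.4): print(a,z,r.solve_ik([C[0],C[1],z],rot(a)))
r.grip(0.0,10)
r.move_pose([C[0]-.06,C[1],.40],rot(A))
print(r.get_t(),r.get_position(),r.get_grip_width(),r.get_ft_force())
m=r.camera_model("wrist");p,d=r.capture("wrist");np.savez("pics/w1.npz",**m);cv2.imwrite("pics/w1.png",p[:,:,::-1])
for col,z in [("red",.098),("yellow",.065),("green",.078)]:
    for s,c,l in blobs(mask(p,col)): print(col,s,c.round(1),onz(m,c,z,True).round(4))
print(proj(m,np.array([*C,.1]),True))
E
```

```text
yaw -0.11881154687158875
3.022781106718204 0.27 [-0.41348534  0.44504729  0.30944848  2.04356564 -0.20941263  0.6823834
  1.48290822]
3.022781106718204 0.4 [-0.55390871  0.2561585   0.46276666  1.95421082 -0.1383526   0.96168489
  1.42722156]
2.6227811067182043 0.27 [-0.4604559   0.45072987  0.36804431  2.04656305 -0.24992854  0.68631254
  1.12058308]
2.6227811067182043 0.4 [-0.59140706  0.25956202  0.50801901  1.95638678 -0.15271005  0.96272338
  1.04194733]
2.2227811067182044 0.27 [-0.50856241  0.4581489   0.42859253  2.04958166 -0.29236376  0.69157875
  0.76015579]
2.2227811067182044 0.4 [-0.62460691  0.26313331  0.54836758  1.95827815 -0.16583588  0.96384546
  0.65546526]
3.7833 [0.45533839 0.05069117 0.39999336] 0.0007018811879638794 [-0.03390656  0.45533625 -0.39718178]
red [311 211  50  60 569] [335.3 233.5] [0.4931 0.0618 0.098 ]
red [434 221   8   8  45] [437.5 224.7] [0.4975 0.1672 0.098 ]
red [ 41 247   8  12  75] [ 44.2 252.6] [ 0.4884 -0.353   0.098 ]
red [158 253  18  18 247] [166.8 261.5] [ 0.5083 -0.1285  0.098 ]
red [ 48 280  10  15  89] [ 52.5 287.4] [ 0.5462 -0.3691  0.098 ]
red [441 343  19  16 210] [450.3 350.6] [0.6833 0.1972 0.098 ]
yellow [ 286  200   81   58 2242] [327.2 223.9] [0.4946 0.0543 0.065 ]
green [221 231  24  24 441] [232.4 242.6] [ 0.5    -0.0509  0.078 ]
[325.78283435 255.60897773]
```

View pics/w1.png

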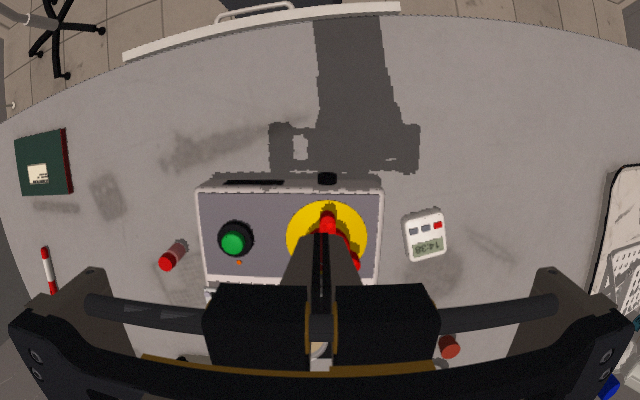

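The wrist view has green at (233,243) and the collar from (286) to (367), with the red head partly hidden by the closed fingers. The fingertips taper. Green agrees within 3 mm. I'll check the collar's visible rim with a circle fit, then press.

Run:
```python
from h import *
from scipy.optimize import least_squares
for n,f in (("w1",True),("top0",False),("scene0",False)):
    m=dict(np.load(f"pics/{n}.npz"));img=cv2.imread(f"pics/{n}.png")[:,:,::-1].copy()
    s,c,l=max(blobs(mask(img,"yellow")),key=lambda b:b[0][4])
    cn=max(cv2.findContours(l.astype(np.uint8),cv2.RETR_EXTERNAL,cv2.CHAIN_APPROX_NONE)[0],key=len)[:,0]
    P=np.array([onz(m,q,.065,f)[:2] for q in cv2.convexHull(cn)[:,0].astype(float)])
    o=least_squares(lambda v:np.hypot(P[:,0]-v[0],P[:,1]-v[1])-v[2],[.515,.05,.046],loss="soft_l1",f_scale=.001)
    print(n,o.x.round(4),len(P))
```

```text
w1 [0.5117 0.0511 0.0451] 25
top0 [0.516  0.0499 0.0448] 27
scene0 [0.5109 0.0479 0.0447] 21
```

```bash
cat >> h.py <<'E'
C=np.array([.5135,.0498]); G=np.array([.5027,-.0515]); YAW=-.11; A=YAW+np.pi
E
python3 - <<'E'
from h import *
from plant import r
r.move_pose([*C,.33],rot(A)); r.servo_line([*C,.305],velocity=.1)
print(r.get_position(),r.get_ft_force(),r.get_t())
st=r.servo_line([*C,.279],velocity=.015,stop_force=15)
print(st,r.get_position(),r.get_ft_force(),r.get_t())
r.hold(.2);print(r.get_position(),r.get_ft_force())
r.servo_line([*C,.31],velocity=.08)
print(r.get_position(),r.get_ft_force(),r.get_t())
r.servo_line([*(C+[-.05,-.05]),.36],velocity=.2)
for n in ("scene","wrist"):
    p,d=r.capture(n); cv2.imwrite(f"pics/{n}2.png",p[:,:,::-1])
    a=p[150:300,220:430] if n=="scene" else p[150:320,180:480]
    cv2.imwrite(f"pics/{n}2c.png",cv2.resize(a,None,fx=2.6 if n!="scene" else 3.8,fy=2.6 if n!="scene" else 3.8,interpolation=cv2.INTER_CUBIC)[:,:,::-1])
print(r.get_t())
E
```

```text
[0.51325745 0.04986848 0.30573048] [-0.19071863 -0.3740849  -0.67815642] 4.6833
True [0.51375734 0.04964707 0.28117365] [-1.51013658  1.51463514  7.36529601] 6.2
[0.51371557 0.04965424 0.28117684] [-2.02255384  0.14135328  5.76002842]
[0.51343874 0.04991492 0.31019545] [-0.15112994 -0.23604342 -0.48222067] 6.9167
7.6
```

View pics/scene2c.png

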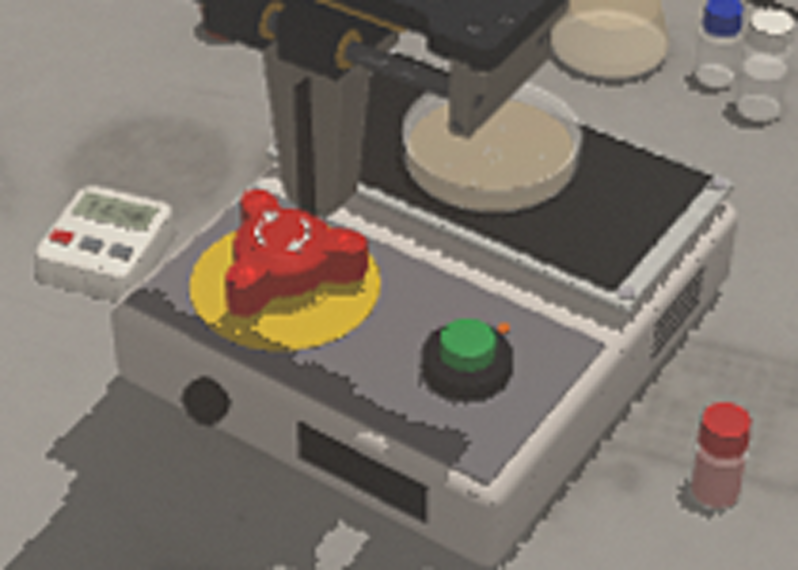

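View pics/wrist2c.png

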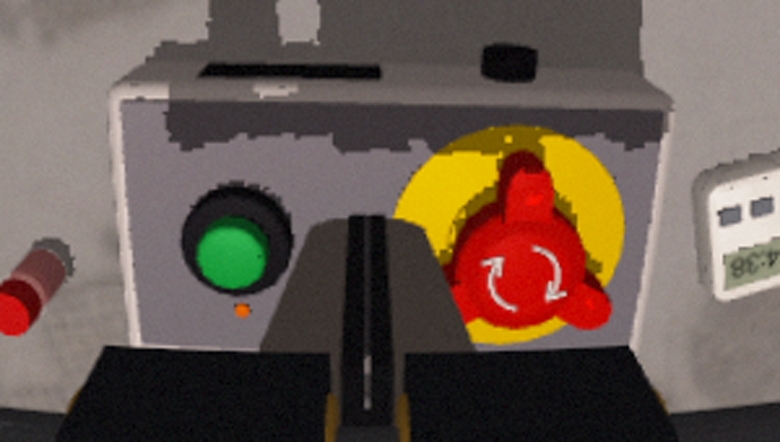

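The stop head looks lower and the lobes are unturned. I'll check its height numerically.

```bash
cat >> h.py <<'E'
def headcheck(r,n="scene"):
    p,d=r.capture(n);m=r.camera_model(n)
    return head(p,d,m)
def head(p,d,m):
    b=[q for q in blobs(mask(p,"red")) if 120<q[0][4]<900]
    s,c,l=min(b,key=lambda q:np.linalg.norm(q[1]-proj(m,np.array([*C,.097]))))
    K=m["mtx"];v,u=np.where(l&(d>0));z=d[v,u]
    X=(np.c_[(u-K[0,2])/K[0,0]*z,(v-K[1,2])/K[1,1]*z,z]-m["t"])@m["R"]
    k=np.hypot(*(X[:,:2]-C).T)<.02
    return s,c.round(1),"core z med/90%",np.median(X[k,2]).round(4),np.percentile(X[k,2],90).round(4)
E
python3 - <<'E'
from h import *
from plant import r
for n in ("scene","top"):
    print(n,"before",head(cv2.imread(f"pics/{n}0.png")[:,:,::-1].copy(),np.load(f"pics/{n}0.npy"),r.camera_model(n)))
    print(headcheck(r,n))
E
```

```text
scene before (array([279, 198,  37,  25, 444], dtype=int32), array([294.1, 211. ]), 'core z med/90%', np.float64(0.0989), np.float64(0.1007))
(array([280, 200,  37,  30, 556], dtype=int32), array([296.3, 215.2]), 'core z med/90%', np.float64(0.0931), np.float64(0.0949))
top before (array([294, 204,  30,  29, 402], dtype=int32), array([307.6, 215.5]), 'core z med/90%', np.float64(0.0984), np.float64(0.1012))
(array([294, 204,  16,  16, 135], dtype=int32), array([301.5, 210.8]), 'core z med/90%', np.float64(0.093), np.float64(0.0963))
```

Both views show the core about 6 mm lower (0.099 → 0.093), so it is latched and stays down. Next is the twist. The closed fingers go beside the front lobe on its counter-clockwise side, then follow an arc.

```bash
cat >> h.py <<'E'
def fp(a,u,v,z):
    e=np.array([np.cos(a),np.sin(a)]);t=np.array([-e[1],e[0]])
    q=C+u*e+v*t; return [q[0],q[1],z]
E
python3 - <<'E'
from h import *
from plant import r
U=.036
r.servo_line(fp(A,U,.034,.31),rot(A),velocity=.15)
print(r.get_t(),r.servo_line(fp(A,U,.034,.2645),rot(A),velocity=.06,stop_force=6),r.get_position(),r.get_ft_force())
print(r.servo_line(fp(A,U,.026,.2645),rot(A),velocity=.02,stop_force=5),r.get_position(),r.get_ft_force(),r.get_t())
p,d=r.capture("scene");cv2.imwrite("pics/s3.png",cv2.resize(p[130:300,220:430],None,fx=3.5,fy=3.5,interpolation=cv2.INTER_CUBIC)[:,:,::-1])
E
```

```text
8.2167 False [0.47414809 0.01988691 0.26462458] [-0.22409401 -0.31274747 -0.16953413]
False [0.47485704 0.02805928 0.26453717] [-0.25031458 -0.39525085  0.86100419] 9.675
```

View pics/s3.png

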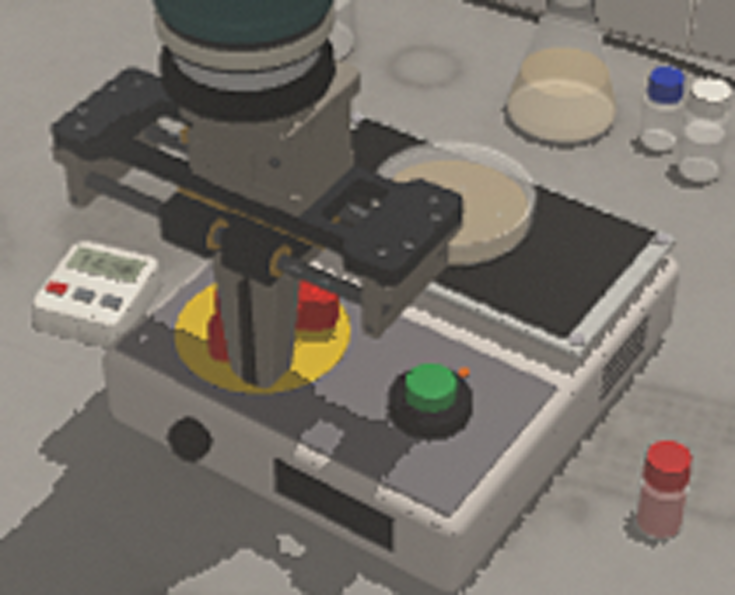

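The fingers stand at the front lobe's right flank at about (265,350), with no contact load yet. Now the arc, in steps.

Run:
```python
from h import *
from plant import r
U=.036;V=.026
for k in range(1,7):
    a=A-.1*k
    st=r.servo_line(fp(a,U,V,.2645),rot(a),velocity=.025,stop_force=14)
    F=r.get_ft_force();e=np.array([np.cos(a),np.sin(a)]);t=np.array([-e[1],e[0]])
    print(k,st,"rad %.1f tan %.1f z %.1f"%(F[:2]@e,F[:2]@t,F[2]),"Mz",r.get_torque()[2].round(2),r.get_t())
    if st: break
p,d=r.capture("scene");cv2.imwrite("pics/s4.png",cv2.resize(p[130:300,220:430],None,fx=3.5,fy=3.5,interpolation=cv2.INTER_CUBIC)[:,:,::-1])
p,d=r.capture("top");cv2.imwrite("pics/t4.png",cv2.resize(p[130:260,230:420],None,fx=3.8,fy=3.8,interpolation=cv2.INTER_CUBIC)[:,:,::-1])
```

```text
1 False rad -0.3 tan 0.1 z 0.1 Mz 0.01 10.05
2 False rad -0.9 tan 1.5 z 0.7 Mz -0.06 10.375
3 False rad -0.6 tan 0.4 z -0.6 Mz -0.03 10.7
4 False rad -0.3 tan 1.6 z 0.5 Mz -0.11 11.025
5 False rad -0.1 tan 0.7 z -0.2 Mz -0.01 11.35
6 False rad 0.1 tan 1.7 z -0.4 Mz -0.02 11.675
```

View pics/s4.png

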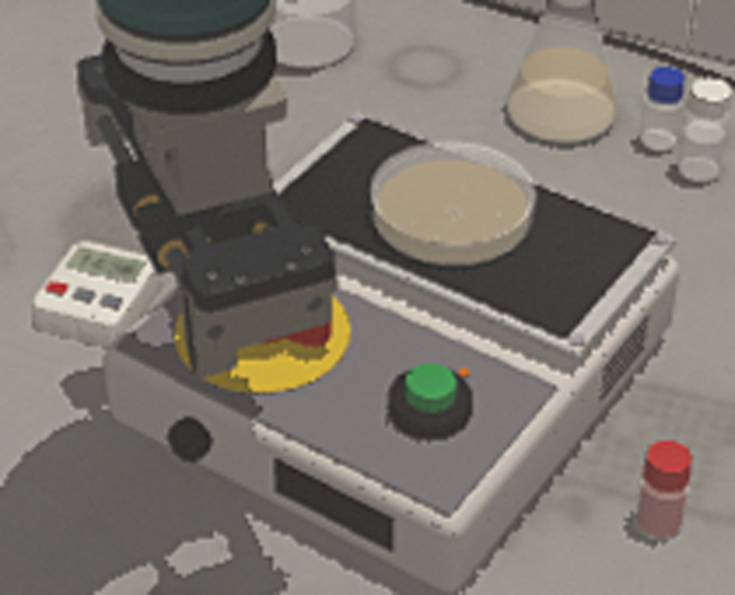

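View pics/t4.png

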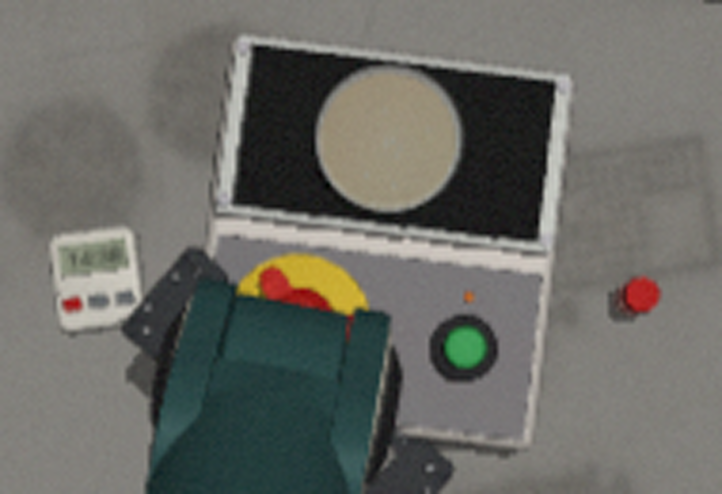

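The left-rear lobe has turned from (257,293) to (273,282) about centre (297,323), roughly 0.4 rad, so the head is following with about 0.2 rad of lag. I'll continue.

```bash
cat >> h.py <<'E'
def redz(p,d,m,rmax=.045):
    mk=mask(p,"red").astype(bool);K=m["mtx"];v,u=np.where(mk&(d>0));z=d[v,u]
    X=(np.c_[(u-K[0,2])/K[0,0]*z,(v-K[1,2])/K[1,1]*z,z]-m["t"])@m["R"]
    k=(np.hypot(*(X[:,:2]-C).T)<rmax)&(X[:,2]>.07);X=X[k]
    return k.sum(),np.median(X[:,2]).round(4),np.percentile(X[:,2],85).round(4)
E
python3 - <<'E'
from h import *
from plant import r
U=.036;V=.026
p,d=r.capture("top");print(redz(p,d,r.camera_model("top")))
for x in (.68,.74,.8,.86,.92):
    a=A-x
    st=r.servo_line(fp(a,U,V,.2645),rot(a),velocity=.02,stop_force=14)
    F=r.get_ft_force();e=np.array([np.cos(a),np.sin(a)]);t=np.array([-e[1],e[0]])
    p,d=r.capture("top")
    print(x,st,"rad %.1f tan %.1f z %.1f"%(F[:2]@e,F[:2]@t,F[2]),"Mz",r.get_torque()[2].round(2),r.get_t(),redz(p,d,r.camera_model("top")))
    z=redz(p,d,r.camera_model("top"))
    if st: break
cv2.imwrite("pics/t5.png",cv2.resize(p[130:260,230:420],None,fx=3.8,fy=3.8,interpolation=cv2.INTER_CUBIC)[:,:,::-1])
E
```

```text
(np.int64(91), np.float64(0.0905), np.float64(0.0922))
0.68 False rad -0.7 tan 2.6 z 1.0 Mz 0.01 12.2 (np.int64(100), np.float64(0.0903), np.float64(0.093))
0.74 False rad -0.4 tan 1.1 z 1.6 Mz 0.02 12.5333 (np.int64(93), np.float64(0.0904), np.float64(0.0927))
0.8 False rad -1.1 tan 2.7 z -0.1 Mz -0.0 12.8667 (np.int64(90), np.float64(0.0906), np.float64(0.0936))
0.86 False rad -0.1 tan 2.6 z 2.1 Mz -0.03 13.2 (np.int64(94), np.float64(0.0903), np.float64(0.0927))
0.92 False rad -0.1 tan 2.8 z 3.6 Mz -0.03 13.5333 (np.int64(87), np.float64(0.0907), np.float64(0.0935))
```

View pics/t5.png

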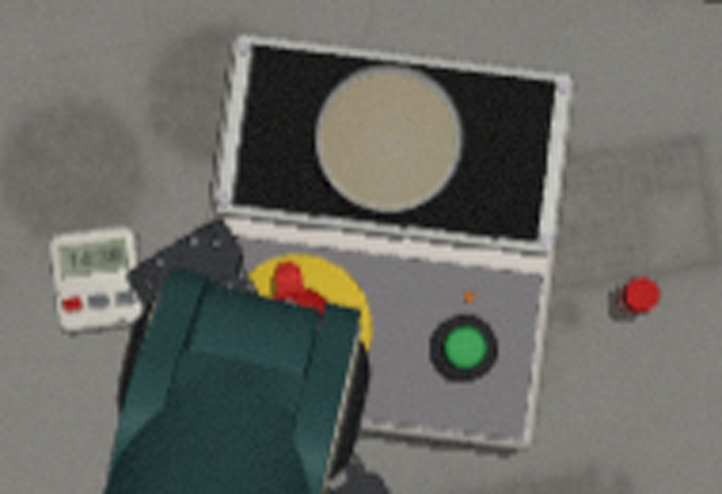

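Run:
```python
from h import *
from plant import r
m=r.camera_model("top")
def loc(u,v,z): 
    X=onz(m,(230+u/3.8,130+v/3.8),z)[:2]-C; return X.round(4),np.hypot(*X).round(4),np.degrees(np.arctan2(X[1],X[0])).round(1)
print("t0 lobe",loc(257,293,.096),"t4",loc(273,282,.089),"t5",loc(288,275,.089),loc(288,275,.096))
print(r.get_position(),fp(A-.92,.036,.026,.2645),r.get_ft_force())
p,d=r.capture("scene");print(redz(p,d,r.camera_model("scene")));cv2.imwrite("pics/s5.png",cv2.resize(p[130:300,220:430],None,fx=3.5,fy=3.5,interpolation=cv2.INTER_CUBIC)[:,:,::-1])
p,d=r.capture("wrist");cv2.imwrite("pics/w5.png",p[:,:,::-1])
```

```text
t0 lobe (array([0.021 , 0.0231]), np.float64(0.0313), np.float64(47.7)) t4 (array([0.0281, 0.0137]), np.float64(0.0313), np.float64(26.0)) t5 (array([0.0323, 0.0046]), np.float64(0.0327), np.float64(8.1)) (array([0.0318, 0.0045]), np.float64(0.0321), np.float64(8.0))
[0.4725645  0.06728762 0.26448847] [np.float64(0.4726767478621779), np.float64(0.06727747364157088), 0.2645] [-2.17953932 -0.49142682  2.56419404]
(np.int64(360), np.float64(0.0911), np.float64(0.0939))
```

View pics/s5.png

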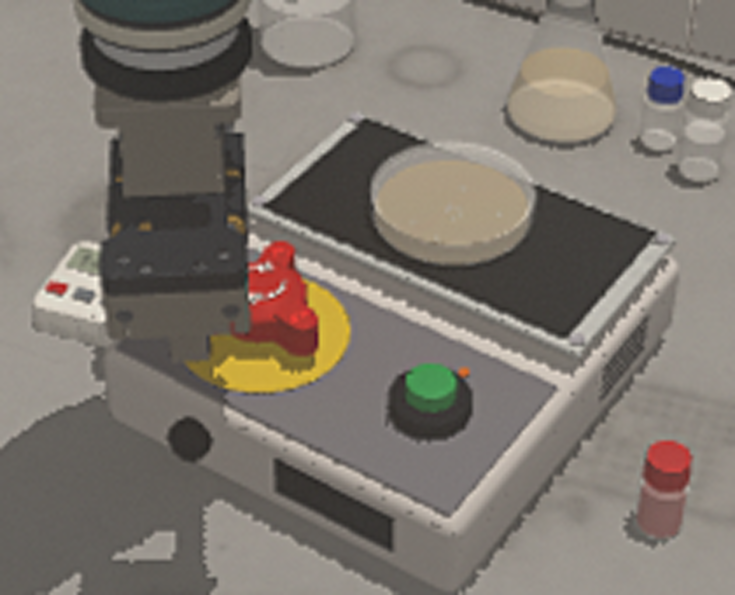

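View pics/w5.png

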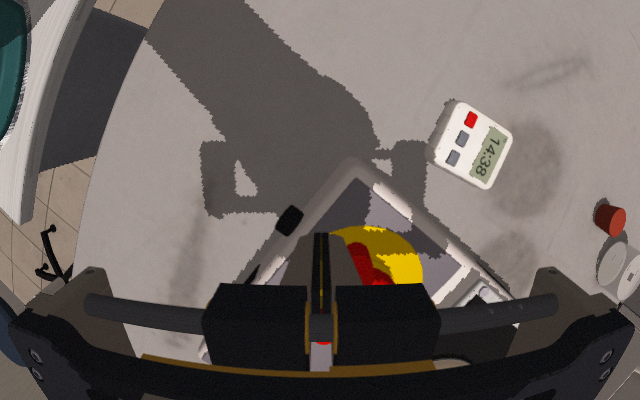

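The head has turned about 0.69 rad (lobe 47.7° → 8.0°) but hasn't risen. The tool reads an upward Fz of 2.5–3.6 N, so friction at the flank may be holding it. I'll turn it slightly further, still under the 0.95 stop, then ease the fingers upwards so the flank isn't held.

Run:
```python
from h import *
from plant import r
U=.036;V=.026
def rep(x,st):
    a=A-x;F=r.get_ft_force();e=np.array([np.cos(a),np.sin(a)]);t=np.array([-e[1],e[0]])
    p,d=r.capture("scene")
    print(x,st,"rad %.1f tan %.1f z %.1f"%(F[:2]@e,F[:2]@t,F[2]),r.get_t(),redz(p,d,r.camera_model("scene")));return p
x=.98
rep(x,r.servo_line(fp(A-x,U,V,.2645),rot(A-x),velocity=.02,stop_force=14))
for z in (.267,.270,.273):
    p=rep(x,r.servo_line(fp(A-x,U,V,z),rot(A-x),velocity=.02,stop_force=14))
cv2.imwrite("pics/s6.png",cv2.resize(p[130:300,220:430],None,fx=3.5,fy=3.5,interpolation=cv2.INTER_CUBIC)[:,:,::-1])
```

```text
0.98 False rad -0.3 tan 3.2 z 0.4 13.9667 (np.int64(438), np.float64(0.0967), np.float64(0.0998))
0.98 False rad 0.2 tan 3.6 z -1.8 14.2917 (np.int64(438), np.float64(0.0966), np.float64(0.0996))
0.98 False rad 0.4 tan 3.0 z 0.1 14.6417 (np.int64(431), np.float64(0.0967), np.float64(0.0996))
0.98 False rad 1.0 tan 3.4 z -0.4 14.9917 (np.int64(450), np.float64(0.0967), np.float64(0.0993))
```

View pics/s6.png

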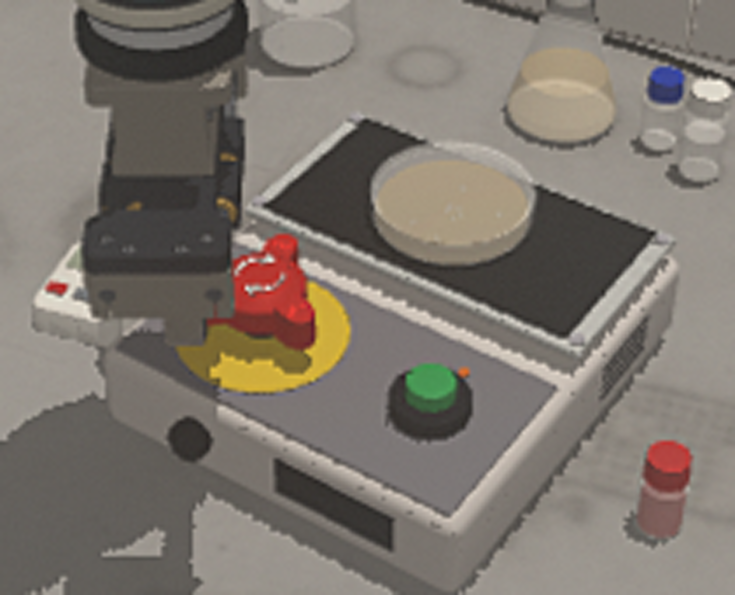

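It popped up: median height 0.0911 → 0.0967, with the deck gap visible under the lobes. Now I'll reverse the arc so the head springs back, then lift clear and check.

Run:
```python
from h import *
from plant import r
U=.036;V=.026
for x in (.7,.4,.1,-.1):
    r.servo_line(fp(A-x,U,V+.001,.273),rot(A-x),velocity=.06)
print(r.get_ft_force(),r.get_t())
r.servo_line(fp(A+.1,U,V+.014,.273),velocity=.06)
r.servo_line(fp(A+.1,U,V+.014,.32),velocity=.12)
r.servo_line([*(G+[-.03,0]),.33],rot(A),velocity=.2)
m={n:r.camera_model(n) for n in ("top","scene","wrist")}
for n in m:
    p,d=r.capture(n)
    if n!="wrist": print(n,redz(p,d,m[n]))
    f=n=="wrist"
    for s,c,l in blobs(mask(p,"green")): print(n,"green",s,c.round(1),onz(m[n],c,.077,f).round(4))
    a=p[130:300,220:430] if not f else p[100:,100:540]
    k=3.5 if not f else 1.8
    cv2.imwrite(f"pics/{n}7.png",cv2.resize(a,None,fx=k,fy=k,interpolation=cv2.INTER_CUBIC)[:,:,::-1])
print(r.get_t(),r.get_ft_force())
```

```text
[ 0.27545202  0.69181628 -0.878322  ] 16.675
top (np.int64(336), np.float64(0.097), np.float64(0.0998))
scene (np.int64(476), np.float64(0.0967), np.float64(0.0995))
scene green [336 234  14   9 100] [342.7 238.3] [ 0.5056 -0.0504  0.077 ]
18.2 [ 0.01804808 -0.8468033   0.47268545]
```

View pics/scene7.png

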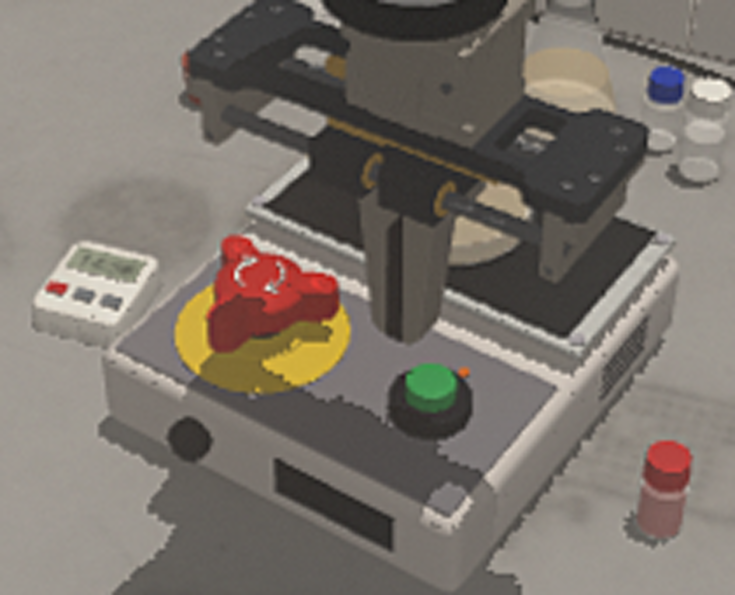

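View pics/wrist7.png

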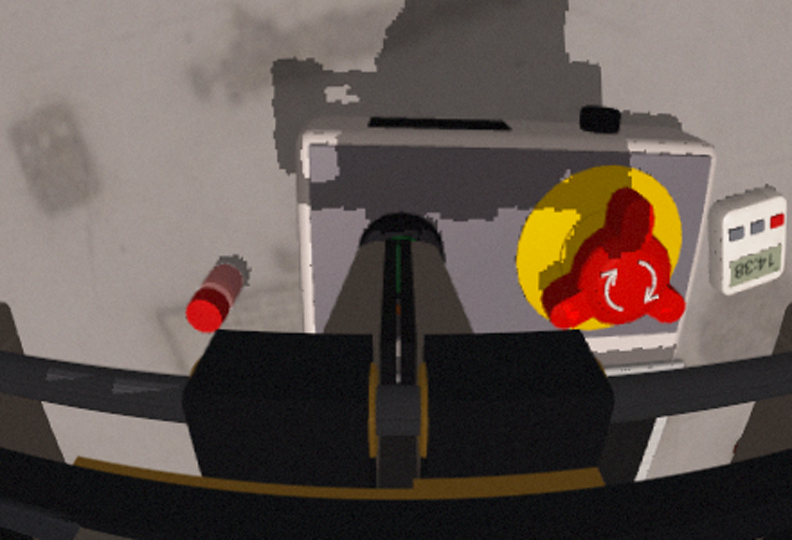

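The red head is fully up (0.097 median, as at the start) and turned back to rest. Now the green button.

Run:
```python
from h import *
from plant import r
r.servo_line([*G,.285],rot(A),velocity=.12)
st=r.servo_line([*G,.2595],velocity=.015,stop_force=14)
print(st,r.get_position(),r.get_ft_force(),r.get_t())
r.hold(.2);print(r.get_position(),r.get_ft_force())
p,d=r.capture("scene");cv2.imwrite("pics/s8.png",cv2.resize(p[130:300,220:430],None,fx=3.5,fy=3.5,interpolation=cv2.INTER_CUBIC)[:,:,::-1])
```

```text
True [ 0.50282641 -0.05163355  0.26650508] [-1.95958593 -0.68542572  7.70640728] 19.9833
[ 0.50278056 -0.05164623  0.26650037] [-1.91699075 -0.12923173  7.47059749]
```

View pics/s8.png

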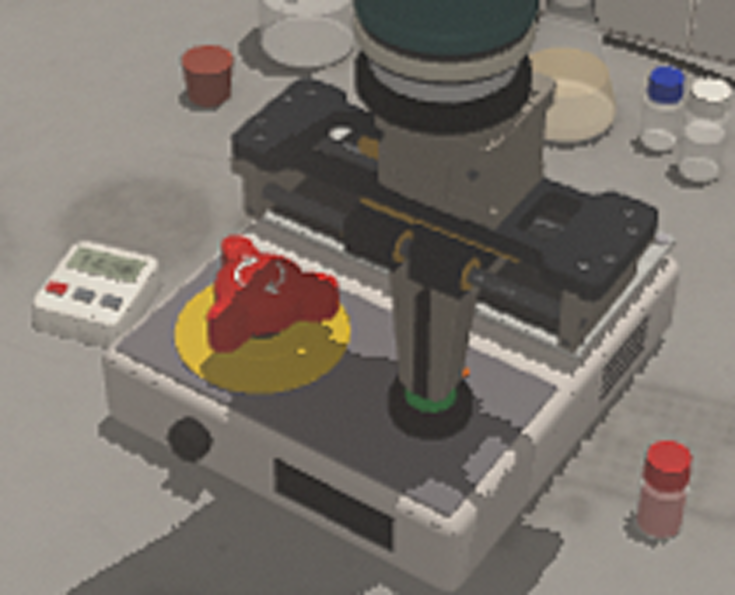

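The tips are on the green button and centred, but it is only about 1.5 mm in (tip z 0.0765) because the force stop fired early. I'll press on.

Run:
```python
from h import *
from plant import r
for i in range(4):
    st=r.servo_line([*G,.2605],velocity=.008,stop_force=14)
    q=r.get_position();print(st,q,r.get_ft_force(),r.get_t())
    if q[2]<.2622: break
r.hold(.2);print(r.get_position(),r.get_ft_force())
p,d=r.capture("scene");cv2.imwrite("pics/s9.png",cv2.resize(p[130:300,220:430],None,fx=3.5,fy=3.5,interpolation=cv2.INTER_CUBIC)[:,:,::-1])
```

```text
True [ 0.50287602 -0.05184113  0.266482  ] [-1.80617158 -0.06663646  8.19059666] 20.5583
True [ 0.50298336 -0.05199259  0.26649416] [-1.37537992  0.73514835  7.14251441] 20.8833
True [ 0.50304619 -0.05215618  0.26649292] [-1.22038709  0.37922127  6.76302904] 21.2083
True [ 0.50309839 -0.05233845  0.26648009] [-1.97704879  0.14459728  6.79193536] 21.5333
[ 0.50310982 -0.05231799  0.266497  ] [-2.32095402  0.41513326  7.5259478 ]
```

View pics/s9.png

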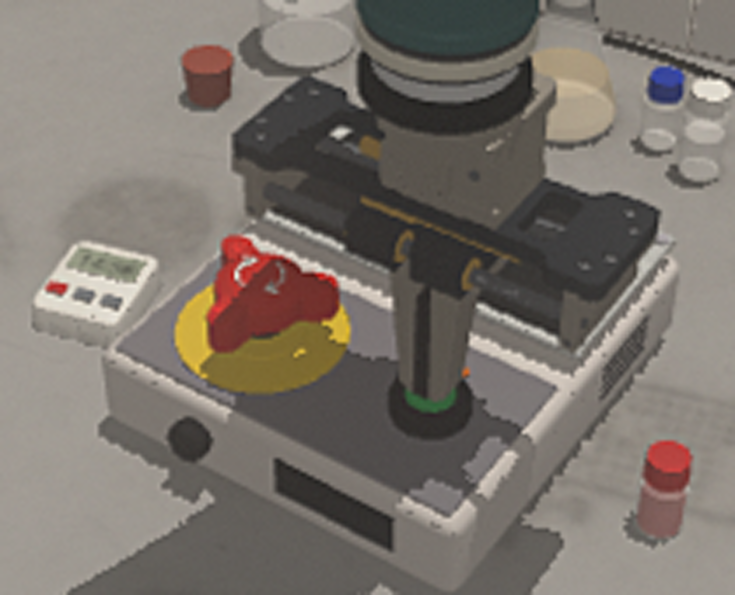

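The tip stalls at z 0.0765, not the 0.072 expected. I'll lift and profile force against height, and compare the red head's height with the first frames.

Run:
```python
from h import *
from plant import r
for n in ("top","scene"):
    print(n,redz(cv2.imread(f"pics/{n}0.png")[:,:,::-1].copy(),np.load(f"pics/{n}0.npy"),r.camera_model(n)))
r.servo_line([*G,.274],velocity=.05)
print(r.get_position(),r.get_ft_force())
for z in (.272,.270,.269,.268,.267,.266,.265):
    st=r.servo_line([*G,z],velocity=.01,stop_force=20)
    print(z,st,r.get_position().round(4),r.get_ft_force().round(1),r.get_torque().round(2),r.get_t())
    if st: break
print(r.get_tcp_rot().round(4))
p,d=r.capture("scene");m=r.camera_model("scene")
s,c,l=blobs(mask(p,"green"))[0];v,u=np.where(l&(d>0));z=d[v,u];K=m["mtx"]
X=(np.c_[(u-K[0,2])/K[0,0]*z,(v-K[1,2])/K[1,1]*z,z]-m["t"])@m["R"]
print(len(X),np.percentile(X[:,2],[5,50,95]).round(4))
```

```text
top (np.int64(401), np.float64(0.0974), np.float64(0.0998))
scene (np.int64(446), np.float64(0.0973), np.float64(0.0996))
[ 0.50261289 -0.05135118  0.27409535] [-0.98830272 -0.44329419 -0.01212445]
0.272 False [ 0.5026 -0.0514  0.2718] [0.2 0.3 2. ] [ 0.15  0.07 -0.05] 22.4417
0.27 False [ 0.5026 -0.0514  0.27  ] [-1.2  0.5  3.2] [0.24 0.23 0.02] 22.7917
0.269 False [ 0.5027 -0.0514  0.269 ] [-1.9  0.8  4. ] [ 0.29  0.31 -0.03] 23.0417
0.268 False [ 0.5027 -0.0514  0.268 ] [-1.3  1.7  3.9] [0.27 0.38 0.01] 23.2917
0.267 False [ 0.5026 -0.0514  0.267 ] [-3.2  2.   3.5] [ 0.43  0.5  -0.05] 23.5417
0.266 False [ 0.5027 -0.0515  0.2664] [-3.2  1.3 10.5] [ 0.47  0.89 -0.03] 23.7917
0.265 False [ 0.5027 -0.0516  0.2663] [-7.   2.3 18.3] [ 0.52  1.58 -0.03] 24.0417
[[-0.9939  0.1101 -0.0031]
 [ 0.1101  0.9939  0.0052]
 [ 0.0036  0.0048 -1.    ]]Traceback (most recent call last):
  File "<stdin>", line 13, in <module>
IndexError: list index out of range
```

The force rises from z 0.2725 and hits a hard stop at 0.2664, about 6 mm of travel, although the heights sit about 4.5 mm above what's expected. I'll check the green top's height in the first depth frames and look at what the tool touches.

Run:
```python
from h import *
from plant import r
for n in ("top","scene"):
    img=cv2.imread(f"pics/{n}0.png")[:,:,::-1].copy();d=np.load(f"pics/{n}0.npy");m=r.camera_model(n);K=m["mtx"]
    v,u=np.mgrid[:400,:640].reshape(2,-1);z=d.ravel()
    X=(np.c_[(u-K[0,2])/K[0,0]*z,(v-K[1,2])/K[1,1]*z,z]-m["t"])@m["R"]
    g=mask(img,"green").ravel()>0
    rr=np.hypot(*(X[:,:2]-G).T)
    print(n,"green",np.percentile(X[g&(rr<.02)],[10,50,90],axis=0)[:,2].round(4),"xy",np.median(X[g&(rr<.012)],axis=0).round(4),"deck",np.median(X[(rr>.025)&(rr<.035),2]).round(4),"housing",np.median(X[(rr>.016)&(rr<.02),2]).round(4))
p,d=r.capture("scene");cv2.imwrite("pics/s10.png",cv2.resize(p[190:280,300:400],None,fx=6,fy=6,interpolation=cv2.INTER_CUBIC)[:,:,::-1])
p,d=r.capture("wrist");cv2.imwrite("pics/w10.png",cv2.resize(p[150:330,200:440],None,fx=3,fy=3,interpolation=cv2.INTER_CUBIC)[:,:,::-1])
print(r.get_position(),r.get_ft_force())
```

```text
top green [0.0787 0.0816 0.0841] xy [ 0.5027 -0.0519  0.0818] deck 0.0603 housing 0.0723
scene green [0.0812 0.0823 0.0839] xy [ 0.5018 -0.0521  0.0823] deck 0.0605 housing 0.0723
[ 0.5027256  -0.05162572  0.26628071] [-5.96560946  2.21472054 17.69842798]
```

View pics/s10.png

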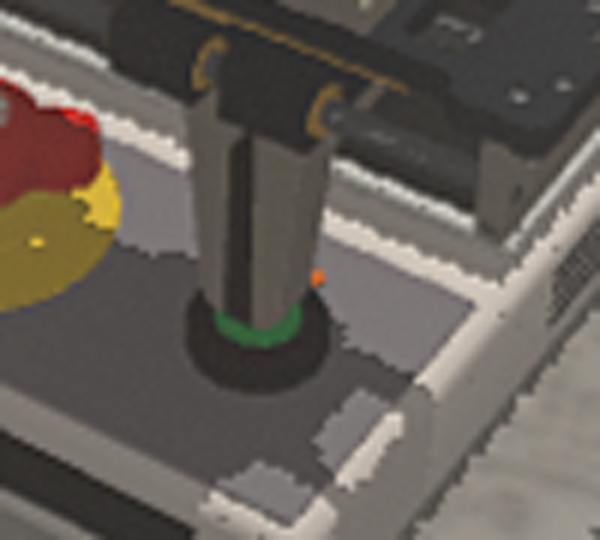

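View pics/w10.png

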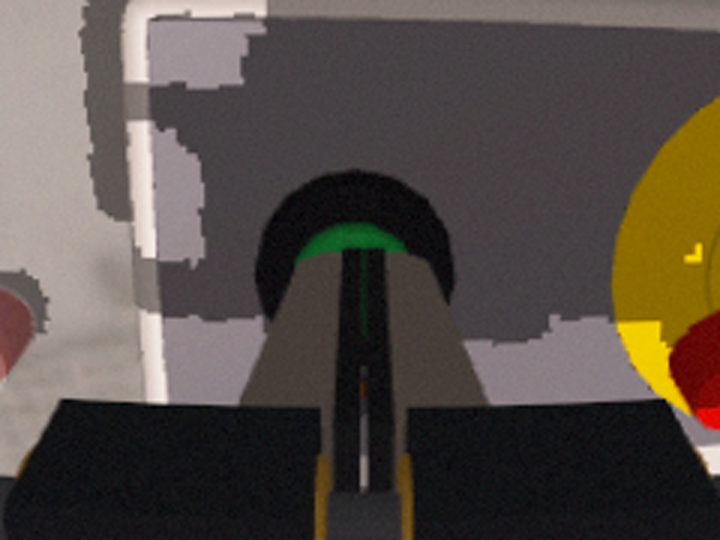

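Depth in both views puts the green top at 0.082, which is 22 mm above the deck and not the stated 18. Contact at 0.0825 and the hard stop at 0.0764 therefore mean a full 6 mm press. I'll let it come back, retreat and check.

Run:
```python
from h import *
from plant import r
r.servo_line([*G,.30],velocity=.06)
r.servo_line([G[0]-.05,G[1],.42],velocity=.2)
r.move_pose([.40,-.25,.42],rot(A)); r.hold(.3)
print(r.get_t(),r.get_ft_force())
for n in ("top","scene"):
    img,d=r.capture(n);m=r.camera_model(n);K=m["mtx"]
    v,u=np.mgrid[:400,:640].reshape(2,-1);z=d.ravel()
    X=(np.c_[(u-K[0,2])/K[0,0]*z,(v-K[1,2])/K[1,1]*z,z]-m["t"])@m["R"]
    g=mask(img,"green").ravel()>0;rr=np.hypot(*(X[:,:2]-G).T)
    print(n,"green z",np.median(X[g&(rr<.012),2]).round(4),"red",redz(img,d,m))
    cv2.imwrite(f"pics/{n}11.png",img[:,:,::-1])
    a=img[130:260,230:420];k=3.8
    if n=="top": cv2.imwrite("pics/t11.png",cv2.resize(a,None,fx=k,fy=k,interpolation=cv2.INTER_CUBIC)[:,:,::-1])
```

```text
26.8583 [-0.11592735  0.6367225   0.04420273]
top green z 0.0821 red (np.int64(397), np.float64(0.097), np.float64(0.0996))
scene green z 0.0824 red (np.int64(446), np.float64(0.0972), np.float64(0.0998))
```

View pics/t11.png

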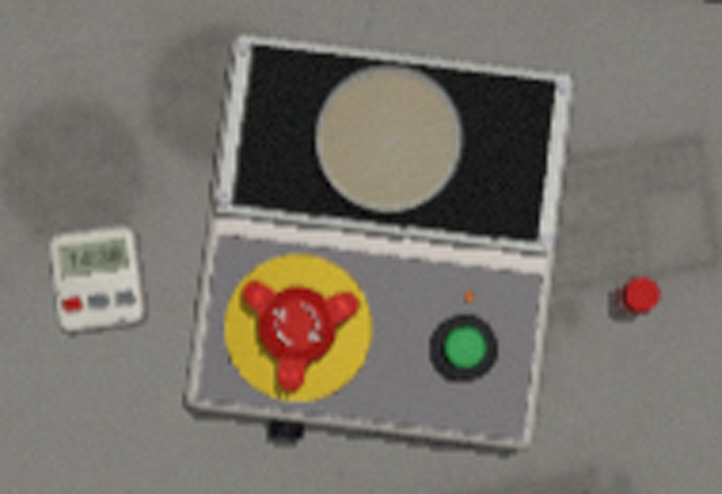

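View pics/scene11.png

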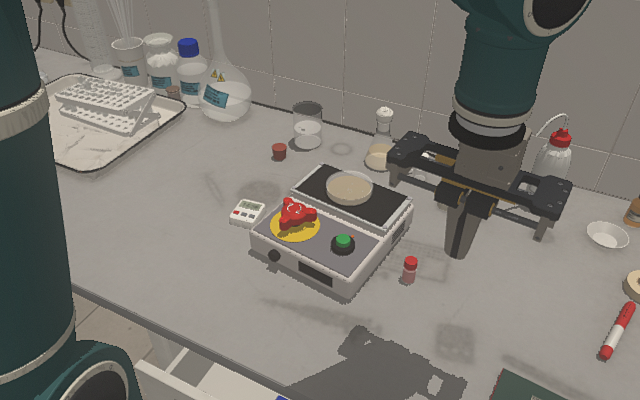

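Both buttons are up and the red lobes are back at rest. The dish (388,140), timer (97,280) and vial (641,296) sit exactly where they did in the first top view, and the arm is clear.

```bash
python3 -c "
from plant import r
r.close_job();print(r.get_t())"
```

```text
the job is handed in; nothing more can be done
the job is handed in; nothing more can be done
```

The emergency stop check is done and handed in, at about 27 s of the 45 s allowed.

- **Stop button pressed:** I pushed the red button 8.8 mm down and let go. It stayed down by itself, with its core about 6 mm lower in both camera views.
- **Stop button released:** I pushed the front lobe clockwise. At about 0.69 rad the head had not yet lifted; a little further on it popped up, before I eased the fingers upwards. After I backed off it was at its original height and angle.
- **Start button:** With the red button fully up, I pressed the green one to its hard stop, about 6 mm of travel, and it came back (top at 0.082 m before and after). While checking the travel I released it and pressed it again, so it was pressed in twice.

**Last checks:** The tool reads no contact force, and the dish, timer and vial look unmoved from the first top view.

**Disagreement:** The green button's top measured 22 mm above the deck by depth and by touch, against the 18 mm stated. I judged "fully in" by the travel and the hard stop.

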